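# Feel along the bus bar of a power-supply board

## Robot

A 6-joint arm with a two-finger parallel gripper is mounted at the origin on the work surface. World frame = base frame: x ahead of the robot, y to its left, z up, the work surface at z = 0. Lengths are in mm, angles in rad, forces in N, time in s.
With the tool pointing down it reaches from about 275 to 1000 mm from the base axis. Payload 8.4 kg.
Tool frame: the origin (TCP) lies on the mounting face of the last link; the fingertips stand 173 mm ahead of it and the grasp point (between the pads) lies 155 mm ahead of it; z points along the fingers, y is the line along which they close (so a half turn about z gives the same grasp; the last joint's range is limited). The gripper opens to 85 mm and grips with 20 to 120 N. Pads are 22 mm wide; open, the fingers measure 114 mm over their backs; the gripper's body (76 mm by 85 mm) begins 54 mm behind the grasp point. The pads swing forward as they close: fully open they stand 13 mm farther back than shut.
Start: joints at [-1.177, 0.353, 1.633, -0, 1.155, -0.002], TCP at [240.966, -576.684, 404.681] pointing down, gripper open.
Joint ranges: [-2.63, 2.63], [-0.92, 2.1], [0.06, 2.66], [-1.3, 4.44], [0, 2.69], [-3.02, 3.02]. Speed limits (rad/s): [2.22, 2.22, 2.79, 3.14, 3.14, 3.14].

## Interface

Orientations are given as [roll, pitch, yaw] about the fixed x, y, z axes, in that order (R = Rz(yaw) Ry(pitch) Rx(roll)).
In Python, from rig import r gives the robot as it stands.
- The arm moves only by the tool apply_moves, never from a script. Its argument "deltas" is a list of rows, each an object with "claw": the gripper command: -1 is fully open, 1 is shut, values between are in proportion; "delta_pos": the shift along the tool's x, y, z in cm, a list of three; "yaw": the turn about the tool's z in rad. In form: [{"claw": claw, "delta_pos": [tx, ty, tz], "yaw": yaw}, ...]. A call has 1 to 8 rows; each row shifts and turns the commanded pose from where the row before left it, along the tool's axes as they then stand; what a row does not reach is not made up. A row lasts 1/8 s, in which the tool goes at most 62.5 mm and 10.7 degrees, less where a joint would pass 70% of its speed; a pose out of reach is approached as far as the arm can. A call with a gripper value outside its range is refused whole. The fingers move at their own pace and stop on an object; "grip_force" is the grip in N (left out, the last holds). Time passes only in rows, so rows that do not move let the fingers close. It gives the time, the measured TCP pose, the force, the opening and the grip force at its end, in the units of the state.
- r.sense(): the state, without advancing time (a new reading comes with each control period).
- r.grab_frame(name): name is "scene" or "top" or "wrist"; returns a dict with "img" (384x512x3 uint8, blue, green, red), "z_map" (384x512 float32, mm along the optical axis (not along the pixel's ray), 0 where there is no reading), "fx", "fy", "cx", "cy" (pixels), "eye" and "rotation" of the camera in the world; the wrist camera has in their place "T_tool_cam" (4x4, takes a point from camera to tool coordinates, whose origin is the TCP and whose axes are the flange's). Camera axes: x right, y up, looking along -z (the intrinsics and any distortion apply to the point x, -y, -z); pixel columns grow to the right and rows downward; lengths in mm; the calibration is good to about 2 mm. A picture is of the moment at which its call begins: read the wrist's pose just before it.
- r.sign_off(): hands the job in; it is judged then, once.
The state is a dict: "clock": time; "qpos": joint angles; "qvel": joint speeds; "joint_efforts": joint torques, N m; "eef_pos": TCP position; "tcp_rot": TCP orientation; "contact_force": force on the tool from outside, world axes, zero at the start; "wrist_torque": the same for the moment, N m; "opening": opening from 0.0 (shut) to 1.0 (fully open); "grasp_force": force on a finger pad.
Only numpy, scipy, OpenCV 4.12 (cv2) and the standard library are available. Lean on these libraries where they do the work, as an engineer would, in place of code of your own. Each camera call takes 0.05 s, during which the arm holds its last target. There are 200 camera calls.

## Task

Check the resoldered bus bar of the power-supply board by touch: with the fingers shut, run the fingertips gently along the whole bare silvery bar, from its end at the red terminal block, round both bends, to its end at the blue one. Finish holding there: the program ends with the fingertips still resting lightly on the bar right beside the blue block, to show where the bar ends. Grip and lift nothing, do not shove the board holder, and leave the capacitors and the loose things alone.

Things in the scene. Friction and masses are not known exactly. Their poses are not given: they have to be found in the camera images.
- board: brown circuit board, 216 x 300 mm, level. Origin: centre of its upper face, 52 mm above the bench; x along the 216 mm side, y along the 300 mm side, z up; it may lie turned any way round. Its silvery bus bar, 8 mm wide, top 4 mm above the board, runs in a Z through (x, y) = (-50, 127), (-50, 0), (50, 0), (50, -127) mm. Under a finger the board springs down 1 mm per 4 N, everywhere alike, 6 mm at most
- first_corner (a point): the bar's first bend, coming from the red block: middle of the bar's top face. Shut fingers make one fingertip. Apart from the end blocks and the holder jaws beyond them nothing taller than the bar stands within 30 mm of its middle line
- second_corner (a point): the bar's second bend: middle of its top face
- bar1: length 1 of 8 of the bus bar, counted from the red block: 46 mm long, beside the red block. Origin: middle of its top face; x along the bar towards the blue block, z up
- bar2: length 2 of 8 of the bus bar, counted from the red block: 40 mm long. Origin: middle of its top face; x along the bar towards the blue block, z up
- bar3: length 3 of 8 of the bus bar, counted from the red block: 45 mm long, up to and including the first corner. Origin: middle of its top face; x along the bar towards the blue block, z up
- bar4: length 4 of 8 of the bus bar, counted from the red block: 46 mm long, after the first corner. Origin: middle of its top face; x along the bar towards the blue block, z up
- bar5: length 5 of 8 of the bus bar, counted from the red block: 46 mm long, up to the second corner. Origin: middle of its top face; x along the bar towards the blue block, z up
- bar6: length 6 of 8 of the bus bar, counted from the red block: 45 mm long, from and including the second corner. Origin: middle of its top face; x along the bar towards the blue block, z up
- bar7: length 7 of 8 of the bus bar, counted from the red block: 40 mm long. Origin: middle of its top face; x along the bar towards the blue block, z up
- bar8: length 8 of 8 of the bus bar, counted from the red block: 46 mm long, beside the blue block. Origin: middle of its top face; x along the bar towards the blue block, z up
- red_terminal (a point): where the bar meets the red screw-terminal block, at the height of the bar's top; the block is 30 mm across, 19 mm deep, and stands 8 mm above the bar's top, just beyond the bar's end
- blue_terminal (a point): the same at the blue screw-terminal block, the far end of the bar; block of the same size
- holder_middle (a point): middle of the board holder, 2 mm under the board's upper face. The holder (about 2 kg, loose on the bench, on four rubber feet) is 210 x 370 x 58 mm: two black jaws along the board's 216 mm edges, rising 6 mm above the board, joined by two steel rods
- capacitors: four dark-blue filter capacitors, 25 mm across and 34 mm tall, soldered to the board in the corner at about (x, y) = (-55, -93) mm of the board; origin at the centre of the board's upper face, not at the capacitors
- relay_middle (a point): centre of a loose pale-grey relay, 28 x 13 x 25 mm, standing on the board more than 40 mm from the bar
- stubby_middle (a point): centre of a loose stubby orange screwdriver, 95 mm long, 32 mm thick, lying beside the holder
- bracket_middle (a point): centre of a loose steel angle bracket, 32 x 100 x 18 mm, lying on the other side of the holder
- flywheel_middle (a point): centre of a loose grey flywheel, 72 mm across, 35 mm high with its shaft, on the bench
- power_driver_middle (a point): centre of a loose black-and-red cordless screwdriver, 225 mm long, 36 mm thick, on the bench
- multimeter_middle (a point): centre of a loose yellow multimeter, 150 x 76 x 41 mm, on the bench
- solder_spool_middle (a point): centre of a loose blue spool of solder, 56 mm across, 44 mm high, on the bench

How it is judged (in metres and radians):
On the way, in this order (a step that is already met when the one before it is completed fails the run):
1. the fingertips touch bar length 1 (beside the red block) (contact force between the fingers and bar1 above 0.2 N), for 0.1 s.
2. the fingertips touch bar length 2 (second length) (contact force between the fingers and bar2 above 0.2 N), for 0.1 s.
3. the fingertips touch bar length 3 (up to the first corner) (contact force between the fingers and bar3 above 0.2 N), for 0.1 s.
4. the fingertips touch bar length 4 (past the first corner) (contact force between the fingers and bar4 above 0.2 N), for 0.1 s.
5. the fingertips touch bar length 5 (up to the second corner) (contact force between the fingers and bar5 above 0.2 N), for 0.1 s.
6. the fingertips touch bar length 6 (round the second corner) (contact force between the fingers and bar6 above 0.2 N), for 0.1 s.
7. the fingertips touch bar length 7 (seventh length) (contact force between the fingers and bar7 above 0.2 N), for 0.1 s.
8. the fingertips touch bar length 8 (last length, beside the blue block) (contact force between the fingers and bar8 above 0.2 N), for 0.1 s.
At the end, for the whole second after the job is handed in: The fingertips rest on the last length of the bar, beside the blue block, with more than 0.2 N and the fingers push on the board with less than 12 N; the holder stands level within 15 mm of where it stood; every loose thing is within 15 mm of where it was (contact force between the fingers and bar8 above 0.2 N and contact force between the fingers and board below 12 N and distance of each of holder_middle, relay_middle, stubby_middle, bracket_middle, flywheel_middle, power_driver_middle, multimeter_middle, solder_spool_middle from where it was at the start of the episode below 0.015 m and linear speed of board below 0.02 m/s and angle between board's own z axis and vertical below 0.05 rad); the arm keeps its last pose, push and grip.
It fails at once if the board is pressed hard (over 20 N) (contact force between any of the fingers, the arm and board above 20 N).
It fails at once if the board and its holder are shoved more than 15 mm, lifted or tipped (distance of holder_middle from where it was at the start of the episode above 0.015 m or angle between board's own z axis and vertical above 0.08 rad).
It fails at once if the capacitors are knocked or gripped (over 5 N) (contact force between any of the fingers, the arm and capacitors above 5 N).
It fails at once if a loose thing is moved more than 15 mm or lifted (distance of any of relay_middle, stubby_middle, bracket_middle, flywheel_middle, power_driver_middle, multimeter_middle, solder_spool_middle from where it was at the start of the episode above 0.015 m).
It also fails if it takes over 45 s, if anything falls off the work surface, if the arm or the gripper's body presses on something with over 40 N, if the wrist force passes 120 N, or if a joint passes its speed limit or range.

## Working session

There is one attempt and no reset: what is moved stays moved. The work goes in short steps, Python scripts to look and compute and a tool call to move; the robot and the scene stay as the last step left them, time stands still between calls to the robot, and variables do not carry over. Pictures are saved under pics/ and viewed, at most 10 in all, crops included, and the job is handed in when it is done.

Besides the shell and the picture viewer there is one more tool, called after "Emit:" by a JSON object that holds its "fn" and its "kwargs". apply_moves: Moves the arm, as the interface text tells. Its arguments: {"type":"object","properties":{"deltas":{"type":"array"},"grip_force":{"type":"number"}},"required":["deltas"]}

```bash
mkdir -p pics; python3 - <<'E'
from rig import r
import cv2,numpy as np
s=r.sense();print(s)
for n in("top","scene"):
    f=r.grab_frame(n);cv2.imwrite(f"pics/{n}0.png",f["img"]);np.savez(f"{n}.npz",**f)
    print(n,f["fx"],f["cx"],f["cy"],f["eye"],f["rotation"],[k for k in f])
E
```

```text
{'clock': 0.0, 'qpos': array([-1.17740122e+00,  3.53641870e-01,  1.63416478e+00,  4.12653119e-06,
        1.15519571e+00, -2.42031667e-03]), 'qvel': array([-0.00054646,  0.00015405, -0.0010082 ,  0.00134796,  0.00053335,
       -0.00032962]), 'joint_efforts': array([ 1.56408398e-03, -6.05258989e+01, -3.42071486e+01,  1.84361775e-04,
        9.28558235e-03, -8.57036554e-06]), 'eef_pos': array([ 240.86918422, -576.45199638,  403.95231712]), 'tcp_rot': array([-3.14018296e+00, -7.18483490e-06,  3.95813750e-01]), 'contact_force': array([ 0.26309512, -0.26019859, -0.14053825]), 'wrist_torque': array([ 0.0310204 , -0.0088293 ,  0.00726645]), 'grasp_force': 0.0, 'opening': 1.0004171842609968}
top 395.7274596875187 250.25780697398903 186.62585770147618 [ 298.89121476    6.27814159 1470.48705965] [ 1.93944421e-01 -1.05799528e-04 -1.59988445e+00] ['img', 'z_map', 'fx', 'fy', 'cx', 'cy', 'eye', 'rotation']
scene 402.3014664102189 253.9138034721547 187.1449029300132 [1106.62565495 -654.35166475  745.74913523] [0.90362257 0.00177841 0.69279644] ['img', 'z_map', 'fx', 'fy', 'cx', 'cy', 'eye', 'rotation']
```

View pics/top0.png

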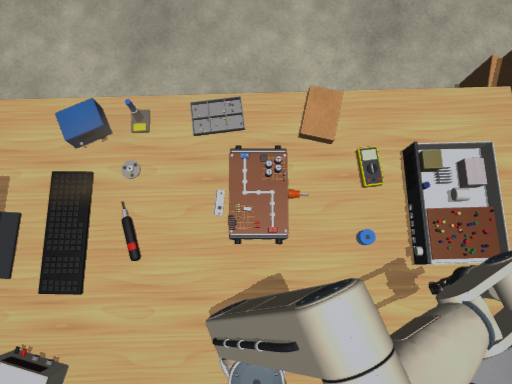

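The top view shows the board at about (230-290, 148-240), with the blue block at (244,155) and the red one at (272,230). The Z-shaped bar runs (272,226), (272,192), (244,192), (244,160), and the relay is at (248,208).

```bash
cat > h.py <<'E'
import numpy as np,cv2
from scipy.spatial.transform import Rotation as Ro
def ray(f,u,v,z,R=None,eye=None):
    R=Ro.from_euler('xyz',f["rotation"]).as_matrix() if R is None else R
    eye=f["eye"] if eye is None else eye
    u=np.asarray(u,float);v=np.asarray(v,float)
    d=np.stack([(u-f["cx"])/f["fx"],-(v-f["cy"])/f["fy"],-np.ones_like(u)],-1)@R.T
    return eye+d*((z-eye[2])/d[...,2])[...,None]
def pose(s):
    return Ro.from_euler('xyz',s["tcp_rot"]).as_matrix(),np.array(s["eef_pos"])
E
python3 - <<'E'
from h import *
f=np.load("top.npz")
print(f["z_map"][170:230:20,240:290:10])
print(ray(f,[272,272,244,244,258],[226,192,192,160,193],56).round(1))
i=f["img"][135:250,205:315];cv2.imwrite("pics/c.png",cv2.resize(i,None,fx=5,fy=5,interpolation=2))
E
```

```text
[[1455.0885 1455.3044 1461.3623 1426.6619 1426.6996]
 [   0.     1436.8861 1445.783  1446.3572 1443.2297]
 [1427.971  1407.1754 1429.9944 1425.1951 1430.7275]]
[[431.  -75.4  56. ]
 [554.4 -80.3  56. ]
 [557.4  21.4  56. ]
 [677.4  18.2  56. ]
 [552.2 -29.4  56. ]]
```

View pics/c.png

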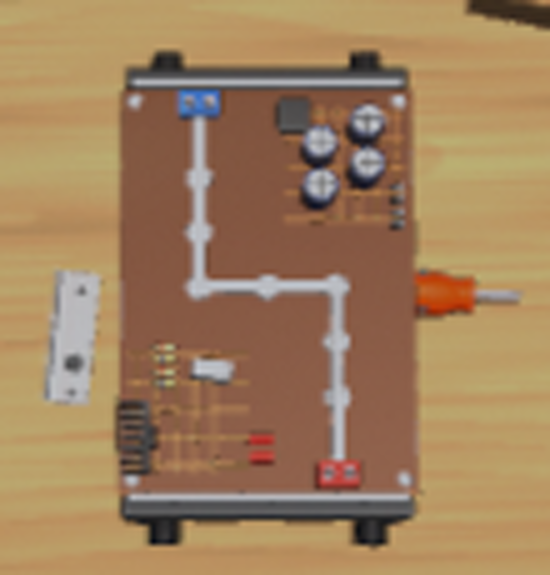

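The bar is clear in this crop: red end at (338,460), corners at (338,285) and (198,287), blue end at (198,117). Next I'll move above the board with the fingers shut.

Emit:
{"fn": "apply_moves", "kwargs": {"deltas": [{"claw": 1, "delta_pos": [4.5, -4.05, 0], "yaw": 0}, {"claw": 1, "delta_pos": [4.5, -4.05, 0], "yaw": 0}, {"claw": 1, "delta_pos": [4.5, -4.05, 0], "yaw": 0}, {"claw": 1, "delta_pos": [4.5, -4.05, 0], "yaw": 0}, {"claw": 1, "delta_pos": [4.5, -4.05, 0], "yaw": 0}, {"claw": 1, "delta_pos": [4.5, -4.05, 0], "yaw": 0}, {"claw": 1, "delta_pos": [4.5, -4.05, 0], "yaw": 0}, {"claw": 1, "delta_pos": [4.5, -4.05, 0], "yaw": 0}], "grip_force": 20}}

```text
clock: 1.1
eef_pos: [448.6, -137.0, 404.7]
tcp_rot: [3.141, -0.0, 0.396]
contact_force: [0.9, -0.7, 0.7]
opening: -0.005
grasp_force: 0.0
```

Emit:
{"fn": "apply_moves", "kwargs": {"deltas": [{"claw": 1, "delta_pos": [4.5, -4.05, 0], "yaw": 0}, {"claw": 1, "delta_pos": [4.5, -4.05, 0], "yaw": 0}, {"claw": 1, "delta_pos": [0, 0, 0], "yaw": -0.18}, {"claw": 1, "delta_pos": [0, 0, 0], "yaw": -0.18}, {"claw": 1, "delta_pos": [0, 0, 0], "yaw": -0.18}, {"claw": 1, "delta_pos": [0, 0, 0], "yaw": -0.18}, {"claw": 1, "delta_pos": [0, 0, 0], "yaw": -0.18}, {"claw": 1, "delta_pos": [0, 0, 0], "yaw": -0.18}]}}

```text
clock: 2.1
eef_pos: [499.9, -29.5, 404.4]
tcp_rot: [-3.141, -0.0, 1.482]
contact_force: [-0.3, -1.1, 1.0]
opening: 0.002
grasp_force: 0.0
```

Emit:
{"fn": "apply_moves", "kwargs": {"deltas": [{"claw": 1, "delta_pos": [0, 0, 0], "yaw": -0.06}, {"claw": 1, "delta_pos": [0, 0, 0], "yaw": 0}]}}

```text
clock: 2.35
eef_pos: [499.9, -29.5, 404.4]
tcp_rot: [-3.141, -0.0, 1.535]
contact_force: [-0.2, -0.4, -0.0]
opening: 0.004
grasp_force: 0.0
```

```bash
python3 - <<'E'
from h import *
from rig import r
s=r.sense();print(s["clock"],s["eef_pos"],s["tcp_rot"],s["opening"],s["contact_force"])
f=r.grab_frame("wrist");R,p=pose(s);cv2.imwrite("pics/w0.png",f["img"]);np.savez("w0.npz",Rt=R,pt=p,**f)
print(f["T_tool_cam"],f["fx"])
E
```

```text
2.35 [499.88538101 -29.46916105 404.44677759] [-3.14102889e+00 -4.90356022e-05  1.53521646e+00] 0.0035164569581899556 [-0.19857583 -0.44836331 -0.03530551]
[[ 7.09635318e-04  9.47320742e-01  3.20285667e-01  8.22143848e+01]
 [ 9.99999350e-01 -3.86436795e-04 -1.07265264e-03  3.60571886e-01]
 [-8.92375926e-04  3.20286220e-01 -9.47320400e-01  3.14543258e+01]
 [ 0.00000000e+00  0.00000000e+00  0.00000000e+00  1.00000000e+00]] 320.8758309114886
```

View pics/w0.png

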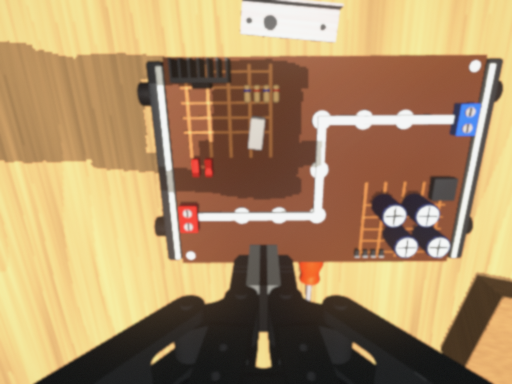

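The wrist view shows the whole bar: red end (199,217), corners (317,215) and (321,120), blue end (456,119).

```bash
python3 - <<'E'
from h import *
f=np.load("w0.npz");R,p=f["Rt"],f["pt"];T=f["T_tool_cam"]
Rc=R@T[:3,:3];e=p+R@T[:3,3]
hsv=cv2.cvtColor(f["img"],cv2.COLOR_BGR2HSV);m=(hsv[...,1]<50)&(hsv[...,2]>170)
g=lambda u,v,z=56:ray(f,u,v,z,Rc,e)
def line(u0,u1,v0,v1):
    v,u=np.nonzero(m[v0:v1,u0:u1]);P=g(u+u0,v+v0)[:,:2]
    l=cv2.fitLine(P.astype(np.float32),cv2.DIST_HUBER,0,.01,.01).ravel();print(len(P),np.degrees(np.arctan2(l[1],l[0])),l[2:]);return l
A=line(203,308,205,228);B=line(312,330,132,205);C=line(332,452,108,130)
def X(a,b):
    t=np.linalg.solve(np.c_[a[:2],-b[:2]],b[2:]-a[2:]);return a[2:]+t[0]*a[:2]
c1,c2=X(A,B),X(B,C);mid=(c1+c2)/2
print("c1",c1,"c2",c2,np.linalg.norm(c1-c2))
print("ends",g([198.5,456],[217,119]))
d=lambda a:a[:2]*np.sign(a[0])
print("pred ends",c1-127*d(A),c2+127*d(C))
# top camera same
f=np.load("top.npz");hsv=cv2.cvtColor(f["img"],cv2.COLOR_BGR2HSV);m=(hsv[...,1]<60)&(hsv[...,2]>150)
g=lambda u,v,z=56:ray(f,u,v,z)
A=line(268,277,196,226);B=line(249,268,187,196);C=line(240,249,160,189)
print("top",X(A,B),X(B,C))
E
```

```text
1052 -1.7408459 [491.0018  -76.43484]
735 88.31201 [557.8126  -26.82856]
1412 -1.7023346 [625.2027    19.491245]
c1 [556.2923   -78.419205] c2 [559.2354    21.451801] 99.91436
ends [[429.99870078 -75.5428138   56.        ]
 [688.35668495  17.5167491   56.        ]]
pred ends [429.35092 -74.5611 ] [686.1794    17.679016]
83 -1.9062274 [494.82568 -77.96366]
47 88.002525 [556.3833  -25.14243]
79 -1.7014607 [624.3672    19.235226]
top [554.47186  -79.948814] [557.9998    21.206657]
```

Emit:
{"fn": "apply_moves", "kwargs": {"deltas": [{"claw": 1, "delta_pos": [-2.4, -2.45, 0], "yaw": 0}, {"claw": 1, "delta_pos": [-2.39, -2.45, 0], "yaw": 0}, {"claw": 1, "delta_pos": [0, 0, 4], "yaw": -0.006}, {"claw": 1, "delta_pos": [0, 0, 4], "yaw": 0}, {"claw": 1, "delta_pos": [0, 0, 4], "yaw": 0}, {"claw": 1, "delta_pos": [0, 0, 3], "yaw": 0}, {"claw": 1, "delta_pos": [0, 0, 1.5], "yaw": 0}, {"claw": 1, "delta_pos": [0, 0, 0], "yaw": 0}]}}

```text
clock: 3.4
eef_pos: [449.2, -75.6, 239.2]
tcp_rot: [-3.14, -0.0, 1.541]
contact_force: [-0.2, -0.4, -0.4]
opening: -0.0
grasp_force: 0.0
```

```bash
python3 - <<'E'
from h import *
from rig import r
s=r.sense();print(s["clock"],s["eef_pos"],s["tcp_rot"],s["opening"],s["contact_force"])
f=r.grab_frame("wrist");cv2.imwrite("pics/w1.png",f["img"])
E
```

```text
3.4 [449.24370873 -75.64961446 239.16510824] [-3.13991674e+00 -2.50395919e-04  1.54111408e+00] -0.00016979281723015295 [-0.16871001 -0.39882967 -0.37779184]
```

View pics/w1.png

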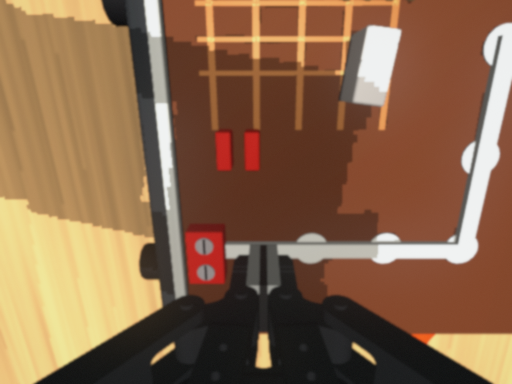

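The closed tips are over the bar beside the red block, at (263,250) in the image, with the block edge at (225,250). I'll feel downward from here.

Emit:
{"fn": "apply_moves", "kwargs": {"deltas": [{"claw": 1, "delta_pos": [0, 0, 0.5], "yaw": 0}, {"claw": 1, "delta_pos": [0, 0, 0.3], "yaw": 0}, {"claw": 1, "delta_pos": [0, 0, 0.1], "yaw": 0}, {"claw": 1, "delta_pos": [0, 0, 0.1], "yaw": 0}, {"claw": 1, "delta_pos": [0, 0, 0.05], "yaw": 0}, {"claw": 1, "delta_pos": [0, 0, 0], "yaw": 0}]}}

```text
clock: 4.2
eef_pos: [449.4, -75.7, 229.2]
tcp_rot: [3.142, -0.0, 1.542]
contact_force: [-0.2, -0.6, -0.0]
opening: 0.001
grasp_force: 0.1
```

Emit:
{"fn": "apply_moves", "kwargs": {"deltas": [{"claw": 1, "delta_pos": [0, 0, 0.05], "yaw": 0}, {"claw": 1, "delta_pos": [0, 0, 0.05], "yaw": 0}, {"claw": 1, "delta_pos": [0, 0, 0], "yaw": 0}, {"claw": 1, "delta_pos": [0, 0, 0], "yaw": 0}]}}

```text
clock: 4.7
eef_pos: [449.4, -75.7, 228.3]
tcp_rot: [3.141, 0.0, 1.542]
contact_force: [-1.5, -0.3, 3.6]
opening: 0.0
grasp_force: 1.9
```

Emit:
{"fn": "apply_moves", "kwargs": {"deltas": [{"claw": 1, "delta_pos": [0, 0.2, 0.03], "yaw": 0}, {"claw": 1, "delta_pos": [0, 0.4, 0], "yaw": 0}, {"claw": 1, "delta_pos": [0, 0.4, 0], "yaw": 0}, {"claw": 1, "delta_pos": [0, 0.4, 0], "yaw": 0}, {"claw": 1, "delta_pos": [0, 0.4, 0], "yaw": 0}, {"claw": 1, "delta_pos": [0, 0.4, 0], "yaw": 0}]}}

```text
clock: 5.45
eef_pos: [470.9, -76.2, 227.7]
tcp_rot: [-3.139, -0.0, 1.542]
contact_force: [-4.5, -0.2, 6.0]
opening: 0.001
grasp_force: 3.0
```

Emit:
{"fn": "apply_moves", "kwargs": {"deltas": [{"claw": 1, "delta_pos": [0, 0.4, 0], "yaw": 0}, {"claw": 1, "delta_pos": [0, 0.4, 0], "yaw": 0}, {"claw": 1, "delta_pos": [0, 0.4, 0], "yaw": 0}, {"claw": 1, "delta_pos": [0, 0.4, 0], "yaw": 0}, {"claw": 1, "delta_pos": [0, 0.4, 0], "yaw": 0}, {"claw": 1, "delta_pos": [0, 0.4, 0], "yaw": 0}, {"claw": 1, "delta_pos": [0, 0.4, 0], "yaw": 0}, {"claw": 1, "delta_pos": [0, 0.4, 0], "yaw": 0}]}}

```text
clock: 6.45
eef_pos: [502.9, -77.2, 227.7]
tcp_rot: [-3.14, -0.0, 1.542]
contact_force: [-4.1, 0.3, 5.7]
opening: 0.002
grasp_force: 3.0
```

Emit:
{"fn": "apply_moves", "kwargs": {"deltas": [{"claw": 1, "delta_pos": [0, 0.4, 0], "yaw": 0}, {"claw": 1, "delta_pos": [0, 0.4, 0], "yaw": 0}, {"claw": 1, "delta_pos": [0, 0.4, 0], "yaw": 0}, {"claw": 1, "delta_pos": [0, 0.4, 0], "yaw": 0}, {"claw": 1, "delta_pos": [0, 0.4, 0], "yaw": 0}, {"claw": 1, "delta_pos": [0, 0.4, 0], "yaw": 0}, {"claw": 1, "delta_pos": [0, 0.4, 0], "yaw": 0}, {"claw": 1, "delta_pos": [0, 0.4, 0], "yaw": 0}]}}

```text
clock: 7.45
eef_pos: [534.9, -78.1, 227.7]
tcp_rot: [-3.14, -0.0, 1.542]
contact_force: [-3.5, -0.1, 6.8]
opening: 0.001
grasp_force: 3.0
```

Emit:
{"fn": "apply_moves", "kwargs": {"deltas": [{"claw": 1, "delta_pos": [0, 0.4, 0], "yaw": 0}, {"claw": 1, "delta_pos": [0, 0.4, 0], "yaw": 0}, {"claw": 1, "delta_pos": [0, 0.4, 0], "yaw": 0}, {"claw": 1, "delta_pos": [0, 0.4, 0], "yaw": 0}, {"claw": 1, "delta_pos": [0, 0.4, 0], "yaw": 0}, {"claw": 1, "delta_pos": [0, 0, 0], "yaw": 0}]}}

```text
clock: 8.2
eef_pos: [555.3, -78.7, 227.8]
tcp_rot: [-3.141, -0.0, 1.542]
contact_force: [-2.0, -0.4, 5.5]
opening: -0.001
grasp_force: 2.8
```

```bash
python3 - <<'E'
from h import *
from rig import r
s=r.sense();print(s["clock"],s["eef_pos"],s["tcp_rot"],s["contact_force"])
f=r.grab_frame("wrist");cv2.imwrite("pics/w2.png",f["img"])
E
```

```text
8.2 [555.30016205 -78.6986249  227.81378262] [-3.14069916e+00 -1.07680287e-04  1.54181498e+00] [-1.96509929 -0.3518458   5.53166493]
```

View pics/w2.png

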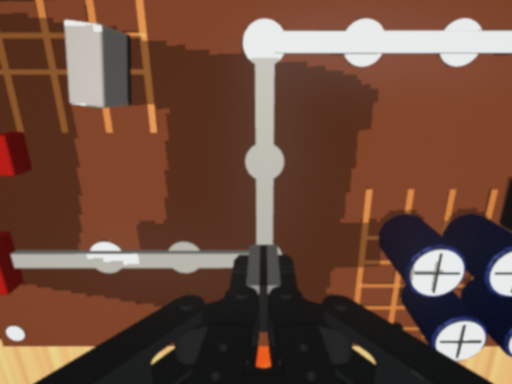

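The tips sit on the first corner at (264,250), and the next leg runs straight up the image to (264,42). I'll follow it along tool +x.

Emit:
{"fn": "apply_moves", "kwargs": {"deltas": [{"claw": 1, "delta_pos": [0.4, 0.02, 0], "yaw": 0}, {"claw": 1, "delta_pos": [0.4, 0.02, 0], "yaw": 0}, {"claw": 1, "delta_pos": [0.4, 0.02, 0], "yaw": 0}, {"claw": 1, "delta_pos": [0.4, 0, 0], "yaw": 0}, {"claw": 1, "delta_pos": [0.4, 0, 0], "yaw": 0}, {"claw": 1, "delta_pos": [0.4, 0, 0], "yaw": 0}, {"claw": 1, "delta_pos": [0.4, 0, 0], "yaw": 0}, {"claw": 1, "delta_pos": [0.4, 0, 0], "yaw": 0}]}}

```text
clock: 9.25
eef_pos: [556.9, -46.5, 227.9]
tcp_rot: [3.141, 0.0, 1.542]
contact_force: [-0.3, -3.5, 5.0]
opening: 0.003
grasp_force: 2.6
```

Emit:
{"fn": "apply_moves", "kwargs": {"deltas": [{"claw": 1, "delta_pos": [0.4, 0, 0], "yaw": 0}, {"claw": 1, "delta_pos": [0.4, 0, 0], "yaw": 0}, {"claw": 1, "delta_pos": [0.4, 0, 0], "yaw": 0}, {"claw": 1, "delta_pos": [0.4, 0, 0], "yaw": 0}, {"claw": 1, "delta_pos": [0.4, 0, 0], "yaw": 0}, {"claw": 1, "delta_pos": [0.4, 0, 0], "yaw": 0}, {"claw": 1, "delta_pos": [0.4, 0, 0], "yaw": 0}, {"claw": 1, "delta_pos": [0.4, 0, 0], "yaw": 0}]}}

```text
clock: 10.25
eef_pos: [557.8, -14.5, 227.9]
tcp_rot: [-3.142, 0.0, 1.542]
contact_force: [-0.4, -3.9, 5.7]
opening: -0.0
grasp_force: 2.6
```

Emit:
{"fn": "apply_moves", "kwargs": {"deltas": [{"claw": 1, "delta_pos": [0.4, 0, 0], "yaw": 0}, {"claw": 1, "delta_pos": [0.4, 0, 0], "yaw": 0}, {"claw": 1, "delta_pos": [0.4, 0, 0], "yaw": 0}, {"claw": 1, "delta_pos": [0.4, 0, 0], "yaw": 0}, {"claw": 1, "delta_pos": [0.4, 0, 0], "yaw": 0}, {"claw": 1, "delta_pos": [0.4, 0, 0], "yaw": 0}, {"claw": 1, "delta_pos": [0.4, 0, 0], "yaw": 0}, {"claw": 1, "delta_pos": [0.4, 0, 0], "yaw": 0}]}}

```text
clock: 11.25
eef_pos: [558.6, 17.5, 227.9]
tcp_rot: [-3.141, 0.0, 1.542]
contact_force: [-0.9, -3.5, 5.1]
opening: -0.003
grasp_force: 2.7
```

Emit:
{"fn": "apply_moves", "kwargs": {"deltas": [{"claw": 1, "delta_pos": [0.4, 0, 0], "yaw": 0}, {"claw": 1, "delta_pos": [0, 0, 0], "yaw": 0}]}}

```text
clock: 11.5
eef_pos: [558.7, 21.7, 227.9]
tcp_rot: [-3.141, -0.0, 1.542]
contact_force: [0.1, -1.2, 5.7]
opening: 0.005
grasp_force: 2.7
```

```bash
python3 - <<'E'
from h import *
from rig import r
s=r.sense();print(s["clock"],s["eef_pos"],s["tcp_rot"],s["contact_force"])
f=r.grab_frame("wrist");cv2.imwrite("pics/w3.png",f["img"])
E
```

```text
11.5 [558.73880404  21.73820302 227.87530713] [-3.14135540e+00 -3.19276529e-04  1.54196008e+00] [ 0.13476359 -1.16451153  5.67033002]
```

View pics/w3.png

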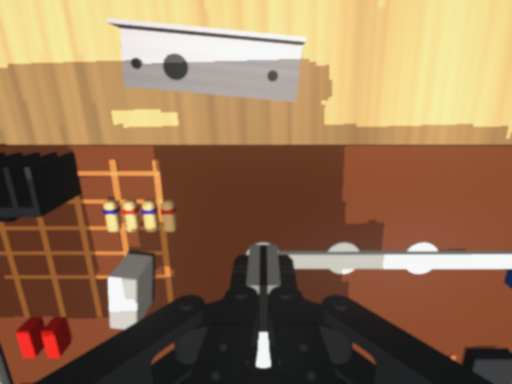

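The tips are on the second corner at (263,250), and the last leg runs right along row 260. The relay is still standing and untouched.

Emit:
{"fn": "apply_moves", "kwargs": {"deltas": [{"claw": 1, "delta_pos": [0, 0.4, 0], "yaw": 0}, {"claw": 1, "delta_pos": [0, 0.4, 0], "yaw": 0}, {"claw": 1, "delta_pos": [0, 0.4, 0], "yaw": 0}, {"claw": 1, "delta_pos": [0, 0.4, 0], "yaw": 0}, {"claw": 1, "delta_pos": [0, 0.4, 0], "yaw": 0}, {"claw": 1, "delta_pos": [0, 0.4, 0], "yaw": 0}, {"claw": 1, "delta_pos": [0, 0.4, 0], "yaw": 0}, {"claw": 1, "delta_pos": [0, 0.4, 0], "yaw": 0}]}}

```text
clock: 12.55
eef_pos: [589.6, 20.9, 227.4]
tcp_rot: [-3.138, -0.001, 1.542]
contact_force: [-5.7, 0.4, 6.4]
opening: 0.002
grasp_force: 3.6
```

Emit:
{"fn": "apply_moves", "kwargs": {"deltas": [{"claw": 1, "delta_pos": [0, 0.4, 0], "yaw": 0}, {"claw": 1, "delta_pos": [0, 0.4, 0], "yaw": 0}, {"claw": 1, "delta_pos": [0, 0.4, 0], "yaw": 0}, {"claw": 1, "delta_pos": [0, 0.4, 0], "yaw": 0}, {"claw": 1, "delta_pos": [0, 0.4, 0], "yaw": 0}, {"claw": 1, "delta_pos": [0, 0.4, 0], "yaw": 0}, {"claw": 1, "delta_pos": [0, 0.4, 0], "yaw": 0}, {"claw": 1, "delta_pos": [0, 0.4, 0], "yaw": 0}]}}

```text
clock: 13.55
eef_pos: [621.7, 20.0, 227.4]
tcp_rot: [-3.138, -0.001, 1.542]
contact_force: [-4.7, 0.6, 6.7]
opening: 0.003
grasp_force: 3.6
```

Emit:
{"fn": "apply_moves", "kwargs": {"deltas": [{"claw": 1, "delta_pos": [0, 0.4, 0], "yaw": 0}, {"claw": 1, "delta_pos": [0, 0.4, 0], "yaw": 0}, {"claw": 1, "delta_pos": [0, 0.4, 0], "yaw": 0}, {"claw": 1, "delta_pos": [0, 0.4, 0], "yaw": 0}, {"claw": 1, "delta_pos": [0, 0.4, 0], "yaw": 0}, {"claw": 1, "delta_pos": [0, 0.4, 0], "yaw": 0}, {"claw": 1, "delta_pos": [0, 0.4, 0], "yaw": 0}, {"claw": 1, "delta_pos": [0, 0.4, 0], "yaw": 0}]}}

```text
clock: 14.55
eef_pos: [653.7, 19.1, 227.4]
tcp_rot: [-3.138, -0.001, 1.542]
contact_force: [-5.2, 0.2, 6.7]
opening: 0.001
grasp_force: 3.6
```

```bash
python3 - <<'E'
from h import *
from rig import r
s=r.sense();print(s["clock"],s["eef_pos"],s["tcp_rot"],s["contact_force"])
f=r.grab_frame("wrist");cv2.imwrite("pics/w4.png",f["img"])
E
```

```text
14.55 [653.70648226  19.08829737 227.42939026] [-3.13778725e+00 -6.15048005e-04  1.54173830e+00] [-5.18664877  0.21674166  6.66246071]
```

View pics/w4.png

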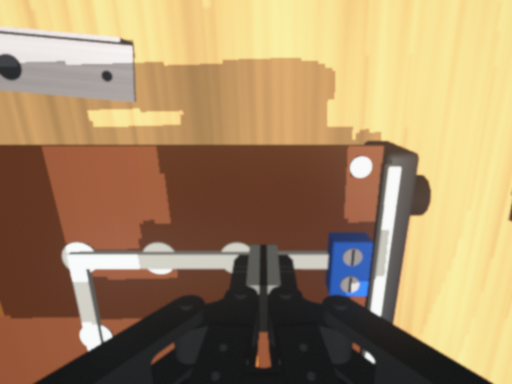

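The tips are on the last length at (263,255), and the blue block's edge is at (329,258), about 34 mm ahead. I'll go 17 mm more and stop.

Emit:
{"fn": "apply_moves", "kwargs": {"deltas": [{"claw": 1, "delta_pos": [0, 0.4, 0], "yaw": 0}, {"claw": 1, "delta_pos": [0, 0.4, 0], "yaw": 0}, {"claw": 1, "delta_pos": [0, 0.4, 0], "yaw": 0}, {"claw": 1, "delta_pos": [0, 0.3, 0], "yaw": 0}, {"claw": 1, "delta_pos": [0, 0.2, 0], "yaw": 0}, {"claw": 1, "delta_pos": [0, 0, 0], "yaw": 0}, {"claw": 1, "delta_pos": [0, 0, 0], "yaw": 0}, {"claw": 1, "delta_pos": [0, 0, 0], "yaw": 0}]}}

```text
clock: 15.6
eef_pos: [670.8, 18.6, 227.5]
tcp_rot: [-3.138, -0.001, 1.542]
contact_force: [-3.4, -0.1, 7.3]
opening: 0.001
grasp_force: 3.4
```

```bash
python3 - <<'E'
from h import *
from rig import r
s=r.sense();print(s["clock"],s["eef_pos"],s["tcp_rot"],s["contact_force"])
f=r.grab_frame("wrist");g=r.grab_frame("top");cv2.imwrite("pics/e.png",np.hstack([f["img"][100:],g["img"][100:,180:430]]))
E
```

```text
15.6 [670.78473347  18.59319486 227.51655589] [-3.13842563e+00 -6.38226689e-04  1.54172438e+00] [-3.42610281 -0.07575742  7.30965634]
```

View pics/e.png

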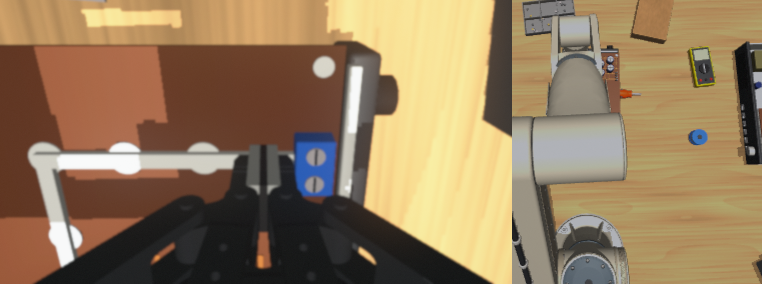

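The tips rest on the bar at (263,155) in this picture, just short of the blue block at (296,165). The force is about 7-8 N, and nothing looks disturbed.

```bash
python3 -c "
from rig import r
print(r.sign_off())"
```

```text
the job is handed in; nothing more can be done
None
```

The shut fingertips ran along the whole bar from the red block to the blue one at about 5–8 N, and the job was handed in with them resting on the last length beside the blue block; no verdict came back.

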